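# Reload the lacquer-curing lamp

## Task

Pull the carrier out until all its pockets are clear of the lamp hood and stand every cured white foot upright in the red tray, and take the three dark feet out of the packed crate and seat each one flat in a pocket of its own in the carrier, leaving the pale feet in the crate. Then push the carrier under the hood fully home against its stop, and only then press the green start button all the way down. Leave the bottle and jar alone.

Things in the scene. Friction and masses are not known exactly. Their poses are not given: they have to be found in the camera images.
- rig: lamp-curing rig, fixed: 6 mm thick base with a straight channel in which the carrier slides along x, between steel guides (inner faces y = +-44 mm, tops 20 mm above the bench). Origin at bench level on the channel's centre line, under the entry edge of the lamp hood; x into the hood, y left, z up. All pockets are clear of the hood when carrier_grip is beyond x = -246 mm.
- hood (a point): middle of the hood's entry edge, at the roof's underside, 74 mm above the bench. The amber-roofed hood covers rig x = 0 to 220 mm, its outer sides at y = +-60 mm, its highest point 98 mm above the bench. Red stops in the channel: the carrier's front end meets the inner one at rig x = 225 mm (fully home, carrier_grip at rig x = -35 mm), its rear end the outer one at x = -325 mm (carrier_grip at -295 mm).
- carrier_grip (a point): grip of the loose carrier, a grey and blue plate 290 x 82 mm, 0.35 to 0.7 kg, 3 mm play each side in the channel. The orange grip block at its outer end is 40 mm long (x) by 18 mm wide (y), top 62 mm above the carrier's underside; this point lies on its centre line 17 mm below the top. x into the hood, z up. The carrier's rear end is 30 mm behind this point, its front end 260 mm ahead.
- pocket1 (a point): square pocket 1 of the carrier: 62 x 62 mm, 8 mm deep, sides along the carrier's x and y. This point is the centre of its floor, 8 mm above the carrier's underside, 215 mm ahead of carrier_grip. A foot seated in it stands 6 mm under the hood's roof.
- pocket2 (a point): square pocket 2 of the carrier: 62 x 62 mm, 8 mm deep, sides along the carrier's x and y. This point is the centre of its floor, 8 mm above the carrier's underside, 143 mm ahead of carrier_grip. A foot seated in it stands 6 mm under the hood's roof.
- pocket3 (a point): square pocket 3 of the carrier: 62 x 62 mm, 8 mm deep, sides along the carrier's x and y. This point is the centre of its floor, 8 mm above the carrier's underside, 71 mm ahead of carrier_grip. A foot seated in it stands 6 mm under the hood's roof.
- crate: wooden crate fixed to the bench, 196 x 196 mm outside, rim 46 mm high. Its raised inner floor is 28 mm above the bench, inside 176 x 176 mm, so the rim stands 18 mm above the floor, 4 mm above the flanges of the feet. It is packed with nine feet in 3 by 3, touching each other and the walls (leg to leg 32 mm free). Origin at its centre at bench level, x and y along its sides, z up.
- tray: shallow red plastic tray, loose on the bench, 0.6 kg, outside 248 (x) x 114 (y) x 22 mm high, walls and floor 4 mm; room for three feet side by side along x. Origin at the centre of its underside, z up.
- white1_mid (a point): white-lacquered, already cured wooden furniture foot: flange 58 x 58 x 14 mm, centred above it a square leg 26 x 26 mm, 40 mm tall, square to the flange; 54 mm tall in all, 70 g. This point is its centre, 27 mm above its underside; z up the leg, x and y along the flange's sides. Starts in a carrier pocket; one to three are present.
- white2_mid (a point): white-lacquered, already cured wooden furniture foot: flange 58 x 58 x 14 mm, centred above it a square leg 26 x 26 mm, 40 mm tall, square to the flange; 54 mm tall in all, 70 g. This point is its centre, 27 mm above its underside; z up the leg, x and y along the flange's sides. Starts in a carrier pocket; one to three are present.
- white3_mid (a point): white-lacquered, already cured wooden furniture foot: flange 58 x 58 x 14 mm, centred above it a square leg 26 x 26 mm, 40 mm tall, square to the flange; 54 mm tall in all, 70 g. This point is its centre, 27 mm above its underside; z up the leg, x and y along the flange's sides. Starts in a carrier pocket; one to three are present.
- dark1_mid (a point): dark brown wooden furniture foot: flange 58 x 58 x 14 mm, centred above it a square leg 26 x 26 mm, 40 mm tall, square to the flange; 54 mm tall in all, 70 g. This point is its centre, 27 mm above its underside; z up the leg, x and y along the flange's sides. Starts somewhere in the packed crate, square to it.
- dark2_mid (a point): dark brown wooden furniture foot: flange 58 x 58 x 14 mm, centred above it a square leg 26 x 26 mm, 40 mm tall, square to the flange; 54 mm tall in all, 70 g. This point is its centre, 27 mm above its underside; z up the leg, x and y along the flange's sides. Starts somewhere in the packed crate, square to it.
- dark3_mid (a point): dark brown wooden furniture foot: flange 58 x 58 x 14 mm, centred above it a square leg 26 x 26 mm, 40 mm tall, square to the flange; 54 mm tall in all, 70 g. This point is its centre, 27 mm above its underside; z up the leg, x and y along the flange's sides. Starts somewhere in the packed crate, square to it.
- pale1_mid (a point): pale wooden furniture foot: flange 58 x 58 x 14 mm, centred above it a square leg 26 x 26 mm, 40 mm tall, square to the flange; 54 mm tall in all, 70 g. This point is its centre, 27 mm above its underside; z up the leg, x and y along the flange's sides. It belongs in the crate and stays there.
- pale2_mid (a point): pale wooden furniture foot: flange 58 x 58 x 14 mm, centred above it a square leg 26 x 26 mm, 40 mm tall, square to the flange; 54 mm tall in all, 70 g. This point is its centre, 27 mm above its underside; z up the leg, x and y along the flange's sides. It belongs in the crate and stays there.
- pale3_mid (a point): pale wooden furniture foot: flange 58 x 58 x 14 mm, centred above it a square leg 26 x 26 mm, 40 mm tall, square to the flange; 54 mm tall in all, 70 g. This point is its centre, 27 mm above its underside; z up the leg, x and y along the flange's sides. It belongs in the crate and stays there.
- pale4_mid (a point): pale wooden furniture foot: flange 58 x 58 x 14 mm, centred above it a square leg 26 x 26 mm, 40 mm tall, square to the flange; 54 mm tall in all, 70 g. This point is its centre, 27 mm above its underside; z up the leg, x and y along the flange's sides. It belongs in the crate and stays there.
- pale5_mid (a point): pale wooden furniture foot: flange 58 x 58 x 14 mm, centred above it a square leg 26 x 26 mm, 40 mm tall, square to the flange; 54 mm tall in all, 70 g. This point is its centre, 27 mm above its underside; z up the leg, x and y along the flange's sides. It belongs in the crate and stays there.
- pale6_mid (a point): pale wooden furniture foot: flange 58 x 58 x 14 mm, centred above it a square leg 26 x 26 mm, 40 mm tall, square to the flange; 54 mm tall in all, 70 g. This point is its centre, 27 mm above its underside; z up the leg, x and y along the flange's sides. It belongs in the crate and stays there.
- start_top (a point): centre of the top face of the green start button (32 mm across) on the rig's right side, outside the channel; pressed straight down.
- start (a joint): travel of the start button in m: 0 released, 0.006 fully down (about 5 N); springs back.
- glue: bystander: white bottle with orange cap, 56 mm across, 150 mm tall; origin at the centre of its underside.
- jar: bystander: amber glass jar with steel lid, 64 mm across, 70 mm tall; origin at the centre of its underside.
Things that resemble listed ones, but are neither listed nor needed, are in the scene too. Leave any blue or yellow look-alike of the part that bears dark3_mid alone.

How it is judged:
On the way, in this order (a step that is already met when the one before it is completed fails the run):
1. the carrier is pulled out with all its pockets clear of the hood (x of carrier_grip in the frame of rig below -0.245 m), for 0.2 s.
2. every white foot stands upright in the tray and all three dark feet are seated flat in pockets of the carrier (x of white1_mid in the frame of tray between -0.1 and 0.1 m and y of white1_mid in the frame of tray between -0.035 and 0.035 m and z of white1_mid in the frame of tray between 0.024 and 0.037 m and angle between each of white1_mid, white2_mid, white3_mid's own z axis and vertical below 0.1 rad and x of white2_mid in the frame of tray between -0.1 and 0.1 m and y of white2_mid in the frame of tray between -0.035 and 0.035 m and z of white2_mid in the frame of tray between 0.024 and 0.037 m and x of white3_mid in the frame of tray between -0.1 and 0.1 m and y of white3_mid in the frame of tray between -0.035 and 0.035 m and z of white3_mid in the frame of tray between 0.024 and 0.037 m and ((horizontal distance between dark1_mid and pocket1 below 0.006 m and z of dark1_mid in the frame of pocket1 between 0.022 and 0.03 m and angle between dark1_mid's own z axis and vertical below 0.06 rad) or (horizontal distance between dark1_mid and pocket2 below 0.006 m and z of dark1_mid in the frame of pocket2 between 0.022 and 0.03 m and angle between dark1_mid's own z axis and vertical below 0.06 rad) or (horizontal distance between dark1_mid and pocket3 below 0.006 m and z of dark1_mid in the frame of pocket3 between 0.022 and 0.03 m and angle between dark1_mid's own z axis and vertical below 0.06 rad)) and ((horizontal distance between dark2_mid and pocket1 below 0.006 m and z of dark2_mid in the frame of pocket1 between 0.022 and 0.03 m and angle between dark2_mid's own z axis and vertical below 0.06 rad) or (horizontal distance between dark2_mid and pocket2 below 0.006 m and z of dark2_mid in the frame of pocket2 between 0.022 and 0.03 m and angle between dark2_mid's own z axis and vertical below 0.06 rad) or (horizontal distance between dark2_mid and pocket3 below 0.006 m and z of dark2_mid in the frame of pocket3 between 0.022 and 0.03 m and angle between dark2_mid's own z axis and vertical below 0.06 rad)) and ((horizontal distance between dark3_mid and pocket1 below 0.006 m and z of dark3_mid in the frame of pocket1 between 0.022 and 0.03 m and angle between dark3_mid's own z axis and vertical below 0.06 rad) or (horizontal distance between dark3_mid and pocket2 below 0.006 m and z of dark3_mid in the frame of pocket2 between 0.022 and 0.03 m and angle between dark3_mid's own z axis and vertical below 0.06 rad) or (horizontal distance between dark3_mid and pocket3 below 0.006 m and z of dark3_mid in the frame of pocket3 between 0.022 and 0.03 m and angle between dark3_mid's own z axis and vertical below 0.06 rad))), for 0.2 s.
3. the carrier is fully home under the hood with all three dark feet seated (x of carrier_grip in the frame of rig above -0.043 m and ((horizontal distance between dark1_mid and pocket1 below 0.006 m and z of dark1_mid in the frame of pocket1 between 0.022 and 0.03 m and angle between dark1_mid's own z axis and vertical below 0.06 rad) or (horizontal distance between dark1_mid and pocket2 below 0.006 m and z of dark1_mid in the frame of pocket2 between 0.022 and 0.03 m and angle between dark1_mid's own z axis and vertical below 0.06 rad) or (horizontal distance between dark1_mid and pocket3 below 0.006 m and z of dark1_mid in the frame of pocket3 between 0.022 and 0.03 m and angle between dark1_mid's own z axis and vertical below 0.06 rad)) and ((horizontal distance between dark2_mid and pocket1 below 0.006 m and z of dark2_mid in the frame of pocket1 between 0.022 and 0.03 m and angle between dark2_mid's own z axis and vertical below 0.06 rad) or (horizontal distance between dark2_mid and pocket2 below 0.006 m and z of dark2_mid in the frame of pocket2 between 0.022 and 0.03 m and angle between dark2_mid's own z axis and vertical below 0.06 rad) or (horizontal distance between dark2_mid and pocket3 below 0.006 m and z of dark2_mid in the frame of pocket3 between 0.022 and 0.03 m and angle between dark2_mid's own z axis and vertical below 0.06 rad)) and ((horizontal distance between dark3_mid and pocket1 below 0.006 m and z of dark3_mid in the frame of pocket1 between 0.022 and 0.03 m and angle between dark3_mid's own z axis and vertical below 0.06 rad) or (horizontal distance between dark3_mid and pocket2 below 0.006 m and z of dark3_mid in the frame of pocket2 between 0.022 and 0.03 m and angle between dark3_mid's own z axis and vertical below 0.06 rad) or (horizontal distance between dark3_mid and pocket3 below 0.006 m and z of dark3_mid in the frame of pocket3 between 0.022 and 0.03 m and angle between dark3_mid's own z axis and vertical below 0.06 rad))), for 0.2 s.
4. the start button is pressed down while the carrier is home (value of joint start above 0.0045 m and x of carrier_grip in the frame of rig above -0.043 m), for 0.1 s.
At the end, for the whole second after the job is handed in: Carrier within 8 mm of its inner stop; each dark foot seated in a pocket (within 6 mm of its centre, within 3 mm of its floor, tilted less than 0.06 rad); each white foot upright on the floor of the tray; every pale foot down in the crate; carrier and dark feet at rest (all of step 3 and x of white1_mid in the frame of tray between -0.1 and 0.1 m and y of white1_mid in the frame of tray between -0.035 and 0.035 m and z of white1_mid in the frame of tray between 0.024 and 0.037 m and angle between each of white1_mid, white2_mid, white3_mid's own z axis and vertical below 0.1 rad and x of white2_mid in the frame of tray between -0.1 and 0.1 m and y of white2_mid in the frame of tray between -0.035 and 0.035 m and z of white2_mid in the frame of tray between 0.024 and 0.037 m and x of white3_mid in the frame of tray between -0.1 and 0.1 m and y of white3_mid in the frame of tray between -0.035 and 0.035 m and z of white3_mid in the frame of tray between 0.024 and 0.037 m and z of each of pale1_mid, pale2_mid, pale3_mid, pale4_mid, pale5_mid, pale6_mid in the frame of crate below 0.063 m and linear speed of each of dark1, dark2, dark3, carrier below 0.03 m/s); the robot touches nothing.
It fails at once if a pale foot is lifted out of the crate (z of any of pale1_mid, pale2_mid, pale3_mid, pale4_mid, pale5_mid, pale6_mid in the frame of crate above 0.09 m).
It fails at once if the bottle or jar is disturbed (moved more than 30 mm) (distance of any of glue, jar from where it was at the start of the episode above 0.03 m).
It fails at once if the start button is pressed before the carrier is home (value of joint start above 0.0045 m and x of carrier_grip in the frame of rig below -0.05 m).
Of white1, white2, white3 only 1 to 3 are there at a start; the rules pass over those that are not, and their reading is None.
At some moment in a run one of tray, carrier may be knocked a few centimetres aside while the robot is not near it.
It also fails if it takes over 210 s, if anything falls off the work surface, if the arm or the gripper's body presses on something with over 40 N, if the wrist force passes 120 N, or if a joint passes its speed limit or range.

## Robot

A 6-joint arm with a two-finger parallel gripper is mounted at the origin on the work surface. World frame = base frame: x ahead of the robot, y to its left, z up, the work surface at z = 0. Lengths are in m, angles in rad, forces in N, time in s.
With the tool pointing down it reaches from about 0.275 to 1 m from the base axis. Payload 8.4 kg.
Tool frame: the origin (TCP) lies on the centre line of the jaws, within the pads' length; the fingertips stand 17 mm ahead of it and the grasp point (between the pads) lies 2 mm behind it (bot.tcp_to_tips is the y of the fingertips in the tool frame, in m); y points along the fingers, z is the direction in which the jaws open and shut, and the axes are right-handed (so a half turn about y gives the same grasp; the last joint's range is limited). The gripper opens to 85 mm and grips with 20 to 120 N. Pads are 22 mm wide; open, the fingers measure 114 mm over their backs; the gripper's body (76 mm by 85 mm) begins 54 mm behind the grasp point. The pads swing forward as they close: fully open they stand 13 mm farther back than shut.
Start: joints at [-1.198, 0.353, 1.633, -0, 1.155, -0.002], TCP at [0.229, -0.582, 0.248] pointing down, gripper open.
Joint ranges: [-2.63, 2.63], [-0.92, 2.1], [0.06, 2.66], [-1.3, 4.44], [0, 2.69], [-3.02, 3.02]. Speed limits (rad/s): [2.22, 2.22, 2.79, 3.14, 3.14, 3.14].

## Interface

Orientations are given as a unit quaternion [x, y, z, w].
In Python, from workcell import bot, hand, kinematics, get_obs, vision, hand_in gives the robot as it stands. The module is installed in compiled form; this text tells all that it offers. Calls block until the motion is done:
- bot.reach(position, orientation): joint-space move of the TCP to a pose.
- bot.servo_line(position, ori=None, velocity=0.15): straight line of the TCP; ori=None keeps the orientation; velocity is the mean speed in m/s.
- bot.goto_joints(angles): joint-space move.
- hand.move_gripper(opening, strength=None): finger opening in m; strength is the grip in N (None keeps the last); returns when the fingers have stopped.
- bot.dwell(seconds).
- kinematics.solve_ik(position, orientation): joint angles nearest the present ones, or None.
- get_obs(): the state.
- vision.read_camera(name): name is "scene" or "side" or "wrist"; returns a dict with "frame" (420x560x3 uint8, red, green, blue), "intrinsics" (3x3 intrinsics, pixels), "view" (4x4, takes a point from world to camera coordinates). Camera axes: x right, y down, z forward; pixel columns grow to the right and rows downward; lengths in m; the calibration is good to about 2 mm. A picture is of the moment at which its call begins. There is no depth.
A pose or a line that the arm cannot do raises bot.IKError and nothing moves.
- hand_in(): hands the job in, once; it reports no verdict.
The state is a dict: "time_s": time; "joint_pos": joint angles; "joint_vel": joint speeds; "joint_efforts": joint torques, N m; "position": TCP position; "orientation": TCP orientation; "wrist_force": force on the tool from outside, world axes, zero at the start; "ft_torque": the same for the moment, N m; "gripper_width": finger opening in m.
Only numpy, scipy, OpenCV 4.12 (cv2) and the standard library are available. Lean on these libraries where they do the work, as an engineer would, in place of code of your own. Each camera call takes 0.05 s, during which the arm holds its last target.

## Working session

There is one attempt and no reset: what is moved stays moved. The work goes in short steps, each a Python script; the robot and the scene stay as the last script left them, time stands still between calls to the robot, and variables do not carry over. Pictures are saved under pics/ and viewed, and the job is handed in when it is done.

```bash
mkdir -p pics; ls; cat > h.py <<'E'
import numpy as np, cv2
from workcell import bot, hand, kinematics, get_obs, vision, hand_in
def snap(cam,name=None):
    r=vision.read_camera(cam)
    if name: cv2.imwrite('pics/%s.png'%name, cv2.cvtColor(r['frame'],cv2.COLOR_RGB2BGR))
    return r
def ray(r,uv,z):
    K=np.array(r['intrinsics']);V=np.array(r['view']);R=V[:3,:3];t=V[:3,3]
    c=-R.T@t; d=R.T@np.linalg.solve(K,np.array([uv[0],uv[1],1.0]))
    return c+d*(z-c[2])/d[2]
def proj(r,p):
    K=np.array(r['intrinsics']);V=np.array(r['view'])
    q=K@(V[:3,:3]@np.array(p)+V[:3,3]); return q[:2]/q[2]
E
python3 - <<'E'
from h import *
for c in ['scene','side','wrist']:
    r=snap(c,c+'0'); V=np.array(r['view']); print(c,(-V[:3,:3].T@V[:3,3]).round(3),V[2,:3].round(2),np.array(r['intrinsics'])[0,0])
o=get_obs();print(o['position'],o['orientation'],o['time_s'],o['gripper_width'],bot.tcp_to_tips)
E
```

```text
pics
scene [0.823 0.408 0.926] [-0.25 -0.48 -0.84] 422.3291984769774
side [0.133 0.652 0.856] [ 0.39 -0.62 -0.67] 383.24269495482565
wrist [ 0.293 -0.556  0.373] [-0.25 -0.1  -0.96] 366.208537552118
[ 0.22866179 -0.58130686  0.24771191] [-0.13179166  0.69511212 -0.69434642  0.1316554 ] 0.15 0.0853855801596748 0.017
```

View pics/scene0.png

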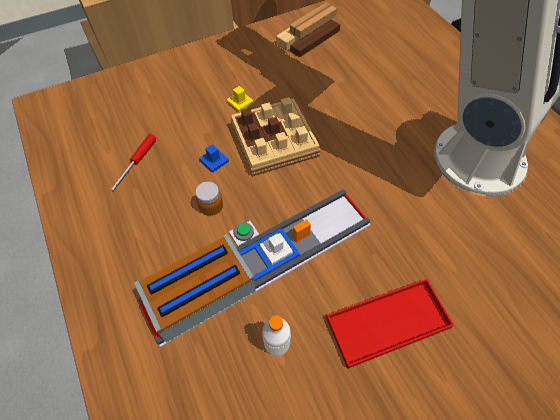

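View pics/side0.png

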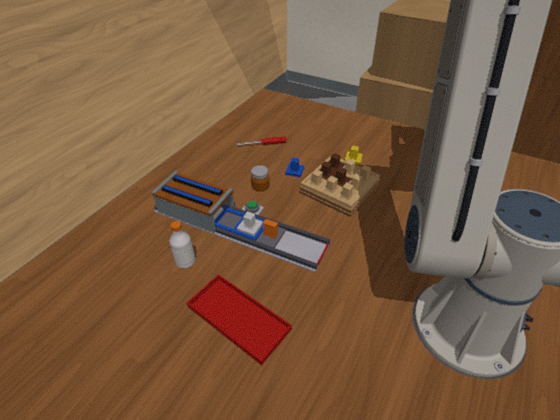

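View pics/wrist0.png

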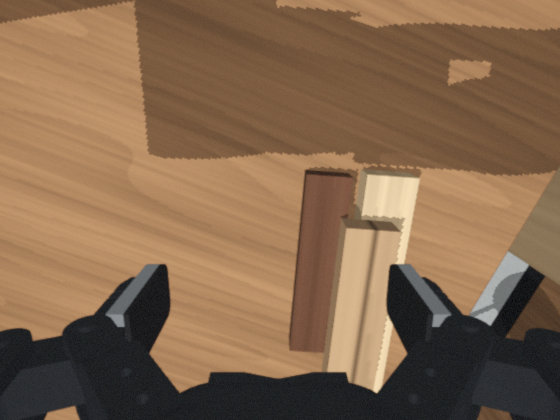

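The scene view shows the rig with its open end near (355,205) and the hood near (195,275). The orange grip is at (301,230), with one visible white foot at (276,245). The crate is at (275,133), the tray at (390,322), the bottle at (276,335) and the jar at (208,197). I'll enlarge these areas to get corners.

```bash
python3 - <<'E'
import cv2
a=cv2.imread('pics/scene0.png')
cv2.imwrite('pics/c1.png',cv2.resize(a[180:350,130:380],None,fx=3.2,fy=3.2,interpolation=cv2.INTER_CUBIC))
cv2.imwrite('pics/c2.png',cv2.resize(a[75:185,190:340],None,fx=5,fy=5,interpolation=cv2.INTER_CUBIC))
E
```

```text
(no output)
```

View pics/c1.png

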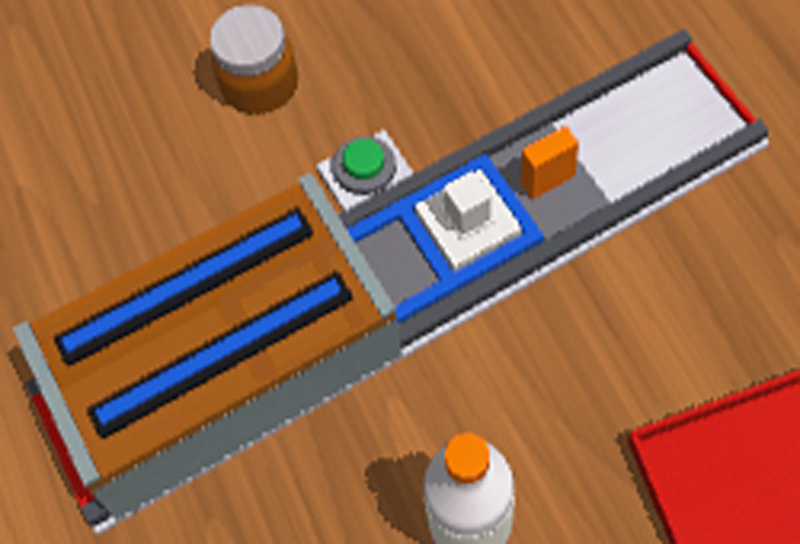

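View pics/c2.png

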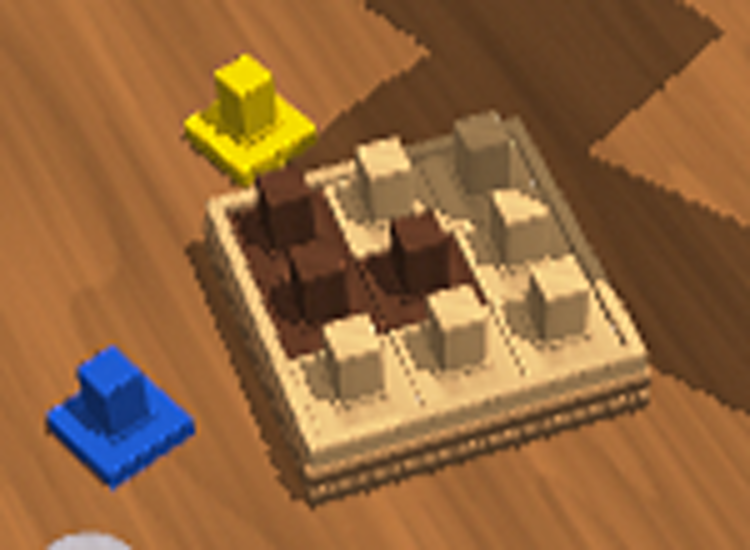

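```bash
python3 - <<'E'
from h import *
r=snap('scene')
def c1(u,v,z): return ray(r,(130+u/3.2,180+v/3.2),z).round(3)
print('guide ends',c1(688,37,.02),c1(765,128,.02))
print('hood entry',c1(308,180,.098),c1(395,318,.098),'far',c1(20,325,.098),c1(95,482,.098))
print('grip top rear/front',c1(568,130,.068),c1(528,158,.068))
print('white top',c1(468,185,.068),'button',c1(365,155,.03))
def c2(u,v,z): return ray(r,(190+u/5,75+v/5),z).round(3)
print('crate',c2(208,205,.046),c2(312,458,.046),c2(645,350,.046),c2(512,118,.046))
for p in [(284,182),(318,256),(420,228)]: print('dark',c2(*p,.082))
S=snap('scene')['frame'].astype(int)
m=((S[...,0]>130)&(S[...,1]<50)&(S[...,2]<50)).astype(np.uint8);m[:270]=0
c=max(cv2.findContours(m,0,2)[0],key=cv2.contourArea);q=cv2.approxPolyDP(cv2.convexHull(c),8,True)[:,0]
print('tray',q.tolist(),[ray(r,p,.022).round(3).tolist() for p in q])
print('jar',ray(r,(208,190),.07).round(3),'glue',ray(r,(276,322),.15).round(3))
E
```

```text
guide ends [ 0.401 -0.064  0.02 ] [0.393 0.036 0.02 ]
hood entry [ 0.734 -0.043  0.098] [0.724 0.077 0.098] far [ 0.942 -0.032  0.098] [0.932 0.088 0.098]
grip top rear/front [ 0.545 -0.01   0.068] [ 0.582 -0.003  0.068]
white top [ 0.63  -0.003  0.068] button [ 0.68 -0.08  0.03]
crate [ 0.561 -0.421  0.046] [ 0.586 -0.23   0.046] [ 0.394 -0.213  0.046] [ 0.375 -0.402  0.046]
dark [ 0.528 -0.384  0.082]
dark [ 0.535 -0.326  0.082]
dark [ 0.477 -0.318  0.082]
tray [[427, 279], [453, 325], [349, 366], [327, 315]] [[0.363, 0.228, 0.022], [0.379, 0.338, 0.022], [0.622, 0.306, 0.022], [0.608, 0.195, 0.022]]
jar [ 0.72  -0.198  0.07 ] glue [0.729 0.193 0.15 ]
```

```bash
cat >> h.py <<'E'
from scipy.spatial.transform import Rotation as Ro
def down(yaw):
    c,s=np.cos(yaw),np.sin(yaw)   # jaws open along (c,s)
    return Ro.from_matrix(np.array([[s,-c,0],[0,0,-1],[c,s,0]]).T).as_quat()
def say(*k):
    o=get_obs();print(*k,'t%.1f'%o['time_s'],np.round(o['position'],4),'w%.4f'%o['gripper_width'],'F',np.round(o['wrist_force'],1))
E
python3 - <<'E'
from h import *
o=get_obs();R=Ro.from_quat(o['orientation']).as_matrix();r=snap('wrist');V=np.array(r['view'])
print('R',R.round(2).tolist());print('cam in tool',(R.T@(-V[:3,:3].T@V[:3,3]-o['position'])).round(3),'fwd',(R.T@V[2,:3]).round(2))
for yaw in [np.pi/2,-np.pi/2,0]:
    for p in [(.6,-.01,.4),(.48,-.32,.35),(.55,0,.15)]:
        q=kinematics.solve_ik(p,down(yaw)); print(yaw,p,None if q is None else np.round(q,2))
E
```

```text
R [[-0.93, -0.0, 0.37], [-0.37, 0.0, -0.93], [0.0, -1.0, -0.0]]
cam in tool [-0.069 -0.125  0.   ] fwd [0.27 0.96 0.  ]
1.5707963267948966 (0.6, -0.01, 0.4) [-0.02  0.21  1.5  -0.    1.44 -1.59]
1.5707963267948966 (0.48, -0.32, 0.35) [-0.59  0.2   1.62 -0.    1.33 -2.16]
1.5707963267948966 (0.55, 0, 0.15) [-0.    0.35  1.88 -0.    0.91 -1.57]
-1.5707963267948966 (0.6, -0.01, 0.4) [-0.02  0.21  1.5  -0.    1.44  1.55]
-1.5707963267948966 (0.48, -0.32, 0.35) [-0.59  0.2   1.62 -0.    1.33  0.98]
-1.5707963267948966 (0.55, 0, 0.15) [-0.    0.35  1.88 -0.    0.91  1.57]
0 (0.6, -0.01, 0.4) [-0.02  0.21  1.5  -0.    1.44 -0.02]
0 (0.48, -0.32, 0.35) [-0.59  0.2   1.62 -0.    1.33 -0.59]
0 (0.55, 0, 0.15) [-0.    0.35  1.88 -0.    0.91 -0.  ]
```

```bash
python3 - <<'E'
from h import *
bot.reach((.53,-.14,.42),down(-np.pi/2)); snap('wrist','w1'); say()
E
```

```text
t2.4 [ 0.5298 -0.1407  0.4196] w0.0854 F [ 0.6 -0.4 -0.2]
```

View pics/w1.png

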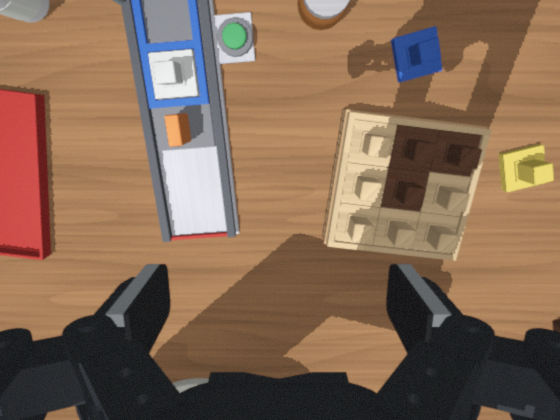

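The wrist view shows the grip at (176,128), a white foot at (170,70), the rig's outer end near (200,237), the button at (234,37) and the crate centred near (405,183). I'll zoom in for corner pixels.

```bash
python3 - <<'E'
import cv2
a=cv2.imread('pics/w1.png')
cv2.imwrite('pics/z1.png',cv2.resize(a[0:250,100:270],None,fx=3,fy=2.4,interpolation=cv2.INTER_CUBIC))
cv2.imwrite('pics/z2.png',cv2.resize(a[95:270,310:500],None,fx=3.4,fy=3.4,interpolation=cv2.INTER_CUBIC))
E
```

```text
(no output)
```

View pics/z1.png

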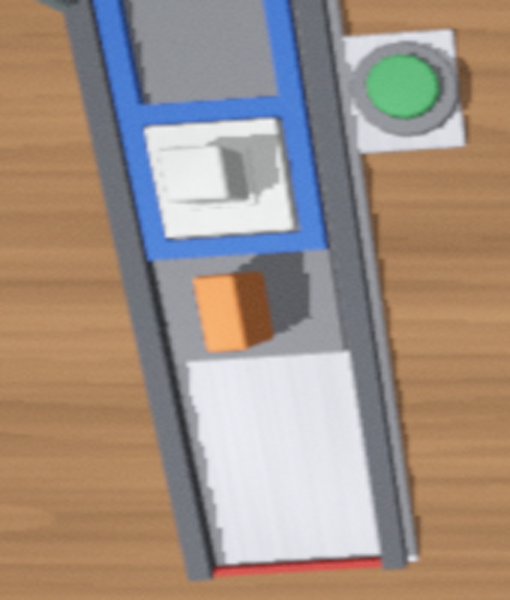

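View pics/z2.png

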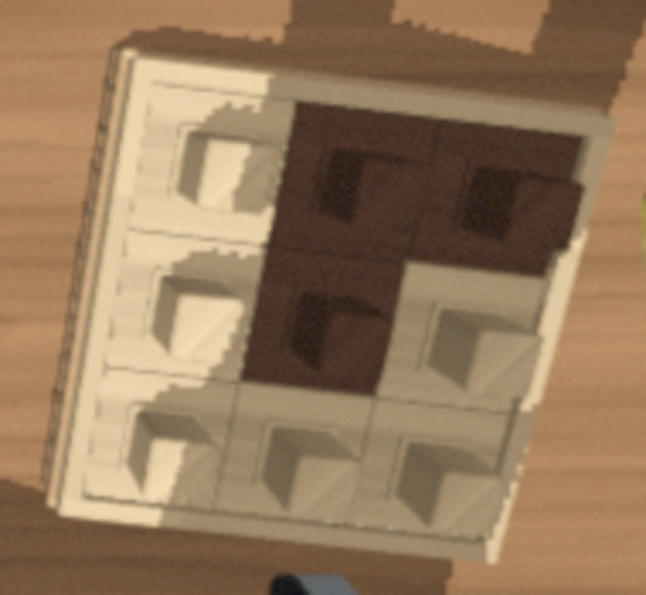

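```bash
python3 - <<'E'
from h import *
r=snap('wrist')
A=lambda u,v,z: ray(r,(100+u/3,v/2.4),z)
B=lambda u,v,z: ray(r,(310+u/3.4,95+v/3.4),z)
gl=[A(214,568,.02),A(92,0,.02)]; gr=[A(383,560,.02),A(291,0,.02)]
for a in (gl,gr):
    d=a[1]-a[0]; print('guide',a[0].round(4),a[1].round(4),'yaw',np.arctan2(d[1],d[0]).round(4))
print('grip top',[A(u,v,.068).round(4).tolist() for u,v in [(194,275),(238,272),(204,352),(248,349)]])
print('white leg top',[A(u,v,.068).round(4).tolist() for u,v in [(155,148),(220,147),(164,205),(229,202)]])
print('white flange',[A(u,v,.028).round(4).tolist() for u,v in [(144,125),(278,119),(166,238),(296,228)]])
print('button',A(403,86,.03).round(4))
print('carrier edge',A(188,362,.022).round(4),A(350,352,.022).round(4))
sm=np.array([B(u,v,.042) for u,v in [(268,247),(405,262),(377,395),(243,380)]]);print('seams',sm.round(4).tolist(),sm.mean(0).round(4))
rm=np.array([B(u,v,.046) for u,v in [(128,50),(612,118),(495,560),(60,515)]]);print('rim',rm.round(4).tolist(),rm.mean(0).round(4))
for c in (sm,rm):
  for i in range(4):
    d=c[(i+1)%4]-c[i]; print(np.hypot(*d[:2]).round(4), ((np.arctan2(d[1],d[0])+np.pi/4)%(np.pi/2)-np.pi/4).round(4))
E
```

```text
guide [0.3999 0.022  0.02  ] [0.7241 0.0483 0.02  ] yaw 0.0811
guide [ 0.4052 -0.0643  0.02  ] [ 0.7241 -0.037   0.02  ] yaw 0.0855
grip top [[0.5827, 0.0023, 0.068], [0.5842, -0.0163, 0.068], [0.5423, 0.0014, 0.068], [0.5439, -0.0177, 0.068]]
white leg top [[0.6453, 0.0129, 0.068], [0.6458, -0.0136, 0.068], [0.6178, 0.0117, 0.068], [0.6192, -0.0152, 0.068]]
white flange [[0.6609, 0.0294, 0.028], [0.664, -0.0293, 0.028], [0.6016, 0.0253, 0.028], [0.607, -0.0338, 0.028]]
button [ 0.6802 -0.0847  0.03  ]
carrier edge [0.5309 0.0233 0.022 ] [ 0.5368 -0.0539  0.022 ]
seams [[0.5101, -0.2948, 0.042], [0.5039, -0.3514, 0.042], [0.447, -0.346, 0.042], [0.4536, -0.289, 0.042]] [ 0.4787 -0.3203  0.042 ]
rim [[0.588, -0.2329, 0.046], [0.562, -0.4248, 0.046], [0.3732, -0.4037, 0.046], [0.3943, -0.2137, 0.046]] [ 0.4794 -0.3188  0.046 ]
0.057 -0.1096
0.0571 -0.0951
0.0574 -0.1154
0.0568 -0.1034
0.1936 -0.1347
0.19 -0.1113
0.1912 -0.1107
0.1947 -0.0992
```

```bash
python3 - <<'E'
from h import *
RY=.083; Q=down(-np.pi/2+RY); ax=np.array([np.cos(RY),np.sin(RY),0])
hand.move_gripper(.05,60)
g=np.array([.5633,-.0076,.051])
bot.reach(g+[0,0,.12],Q)
bot.servo_line(g,velocity=.08); say('at')
hand.move_gripper(0.0,60); say('grip')
bot.servo_line(g-ax*.117,velocity=.06); say('pulled'); 
hand.move_gripper(.05); say('open')
p=np.array(get_obs()['position']);bot.servo_line(p+[0,0,.12]);
snap('scene','s2')
bot.reach((.50,-.0,.40),down(-np.pi/2)); snap('wrist','w2'); say()
E
```

```text
at t5.6 [ 0.5637 -0.0076  0.0515] w0.0500 F [-0.2  0.6  0.2]
grip t6.0 [ 0.5635 -0.0075  0.0514] w0.0175 F [-0.7  1.7  5.3]
pulled t8.1 [ 0.448  -0.0174  0.0514] w0.0172 F [4.7 0.1 3.1]
open t8.5 [ 0.4462 -0.0173  0.0508] w0.0498 F [ 0.4 -0.6 -0. ]
t10.5 [ 4.991e-01 -1.000e-04  3.977e-01] w0.0497 F [ 0.4 -0.7 -0.7]
```

View pics/w2.png

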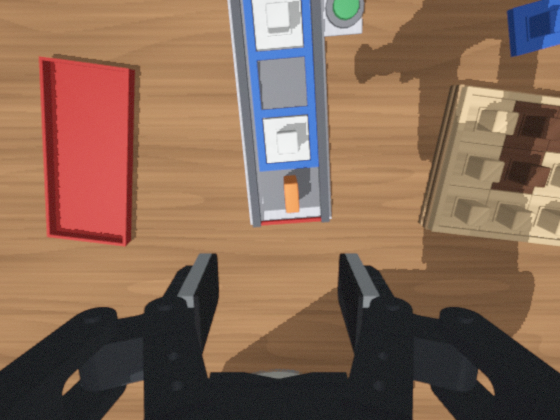

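View pics/s2.png

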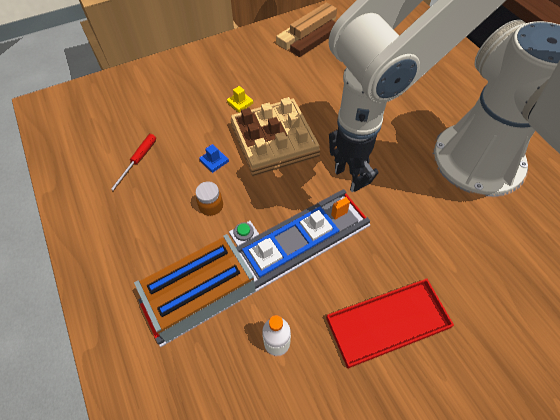

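The carrier is out. White feet sit in pockets 3 (286,141) and 1 (278,15), and pocket 2 is empty. The tray is at (88,152) in this wrist view. Next I'll measure the white feet, grip and tray with masks.

```bash
cat >> h.py <<'E'
def quad(m):
    c=max(cv2.findContours(m.astype(np.uint8),0,1)[0],key=cv2.contourArea); return c[:,0].astype(float)
def rectw(r,m,z):
    c=quad(m); w=np.array([ray(r,p,z)[:2] for p in c]); (cx,cy),(a,b),t=cv2.minAreaRect((w*1000).astype(np.float32))
    y=np.deg2rad(t); y=(y+np.pi/4)%(np.pi/2)-np.pi/4
    return np.round([cx/1000,cy/1000],4),np.round([a,b],1),round(y,4)
def tray(r):
    S=r['frame'].astype(int); m=((S[...,0]>90)&(S[...,1]<45)&(S[...,2]<45)); m=cv2.morphologyEx(m.astype(np.uint8),cv2.MORPH_OPEN,np.ones((5,5)))
    c=quad(m); q=cv2.approxPolyDP(cv2.convexHull(c.astype(np.int32)),8,True)[:,0]
    return q.tolist(),np.array([ray(r,p,.022) for p in q]).round(4)
E
python3 - <<'E'
from h import *
r=snap('wrist'); S=r['frame'].astype(int)
W=((S.min(2)>140)&(S.max(2)-S.min(2)<25))
for n,(u0,u1,v0,v1) in {'p1':(240,306,0,60),'p3':(255,318,112,172)}.items():
    m=np.zeros(W.shape,bool); m[v0:v1,u0:u1]=W[v0:v1,u0:u1]; print(n,rectw(r,m,.028))
O=(S[...,0]>190)&(S[...,1]>90)&(S[...,1]<150)&(S[...,2]<60); print('grip top-ish',rectw(r,O,.068))
q,w=tray(r);print(q,w.tolist(),w.mean(0)); 
for i in range(len(w)): d=w[(i+1)%len(w)]-w[i];print(np.hypot(*d[:2]).round(4),((np.arctan2(d[1],d[0])+np.pi/4)%(np.pi/2)-np.pi/4).round(4))
rs=snap('scene');q,w=tray(rs);print(q,w.mean(0))
a=cv2.imread('pics/w2.png');cv2.imwrite('pics/z3.png',cv2.resize(a[0:235,225:345],None,fx=2.5,fy=2.5,interpolation=cv2.INTER_CUBIC))
E
```

```text
p1 (array([6.593e-01, 2.000e-04]), array([56.2, 58.8]), np.float64(0.0818))
p3 (array([ 0.5189, -0.0117]), array([58.7, 59. ]), np.float64(0.0841))Traceback (most recent call last):
  File "<stdin>", line 6, in <module>
  File "h.py", line 23, in rectw
    c=quad(m); w=np.array([ray(r,p,z)[:2] for p in c]); (cx,cy),(a,b),t=cv2.minAreaRect((w*1000).astype(np.float32))
  File "h.py", line 21, in quad
    c=max(cv2.findContours(m.astype(np.uint8),0,1)[0],key=cv2.contourArea); return c[:,0].astype(float)
ValueError: max() iterable argument is empty
```

```bash
python3 - <<'E'
from h import *
r=snap('wrist'); S=r['frame'].astype(int)
print(S[190,291])
O=(S[...,0]>150)&(S[...,1]>60)&(S[...,1]<160)&(S[...,2]<70)
m=np.zeros(O.shape,bool); m[170:215,275:305]=O[170:215,275:305]; print('grip',rectw(r,m,.068))
q,w=tray(r);print(q,w.tolist(),w.mean(0)); 
for i in range(len(w)): d=w[(i+1)%len(w)]-w[i];print(np.hypot(*d[:2]).round(4),((np.arctan2(d[1],d[0])+np.pi/4)%(np.pi/2)-np.pi/4).round(4))
rs=snap('scene');S=rs['frame'];S[:270]=0;q,w=tray(rs);print(q,w.mean(0))
E
```

```text
[245 173 106]
grip (array([ 0.4672, -0.0119]), array([0. , 5.1]), np.float64(0.0004))
[[43, 61], [121, 241], [50, 233]] [[0.6163, 0.3, 0.022], [0.37, 0.2294, 0.022], [0.3824, 0.3312, 0.022]] [0.45623333 0.28686667 0.022     ]
0.2562 0.2792
0.1026 -0.1212
0.236 -0.1326
[[424, 281], [447, 328], [348, 365], [328, 315]] [0.499025 0.2662   0.022   ]
```

```bash
python3 - <<'E'
from h import *
r=snap('wrist')
w=np.array([ray(r,p,.022) for p in [(41,57),(135,67),(129,244),(48,237)]]);print(w.round(4).tolist(),w.mean(0).round(4))
for i in range(4): d=w[(i+1)%4]-w[i];print(np.hypot(*d[:2]).round(4),((np.arctan2(d[1],d[0])+np.pi/4)%(np.pi/2)-np.pi/4).round(4))
g=np.array([ray(r,p,.068)[:2] for p in [(284,176),(297,176),(286,213),(299,213)]]);print(g.round(4).tolist(),g.mean(0))
a=cv2.imread('pics/w2.png');cv2.imwrite('pics/z3.png',cv2.resize(a[0:235,225:345],None,fx=2.5,fy=2.5,interpolation=cv2.INTER_CUBIC))
E
```

```text
[[0.6217, 0.3021, 0.022], [0.6098, 0.1834, 0.022], [0.3657, 0.2184, 0.022], [0.3766, 0.3355, 0.022]] [0.4935 0.2599 0.022 ]
0.1193 -0.1003
0.2466 -0.1423
0.1176 -0.0931
0.2474 -0.1354
[[0.4766, -0.008], [0.4766, -0.0245], [0.4277, -0.0109], [0.4277, -0.0278]] [ 0.4521477  -0.01778907]
```

View pics/z3.png

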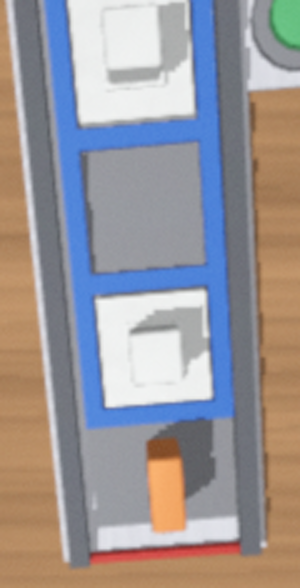

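```bash
cat >> h.py <<'E'
H=.25
def pick(xy,yaw,z,op=.045,lift=.03,F=50,dz=.10):
    Q=down(yaw); hand.move_gripper(op,F)
    bot.reach((xy[0],xy[1],H),Q)
    bot.servo_line((xy[0],xy[1],z+.03),velocity=.25)
    bot.servo_line((xy[0],xy[1],z),velocity=.06); say('down')
    hand.move_gripper(0.0,F); say('grip')
    bot.servo_line((xy[0],xy[1],z+lift),velocity=.05)
    bot.servo_line((xy[0],xy[1],H),velocity=.2); say('up')
def place(xy,yaw,z,op=.045):
    bot.reach((xy[0],xy[1],H),down(yaw))
    bot.servo_line((xy[0],xy[1],z+.03),velocity=.2)
    bot.servo_line((xy[0],xy[1],z),velocity=.04); say('placed')
    hand.move_gripper(op); say('open')
    bot.servo_line((xy[0],xy[1],z+.05),velocity=.1)
    bot.servo_line((xy[0],xy[1],H),velocity=.25)
E
python3 - <<'E'
from h import *
t=np.array([.493,.263]); ty=-.135; ex=np.array([np.cos(ty),np.sin(ty)])
pick((.518,-.0115),-np.pi/2+.083,.051)
place(t-.065*ex,-np.pi/2+ty,.0425)
snap('scene','s3')
E
```

```text
down t13.1 [ 0.5179 -0.0115  0.0507] w0.0452 F [ 0.1 -0.4 -0.5]
grip t13.4 [ 0.5183 -0.0115  0.0513] w0.0255 F [-0.   0.1  1.4]
up t15.1 [ 0.5172 -0.0115  0.2488] w0.0255 F [ 0.2  0.1 -0.6]
placed t18.2 [0.4287 0.2718 0.0426] w0.0252 F [-0.1 -0.1 -0.8]
open t18.5 [0.4287 0.2718 0.0427] w0.0452 F [-0.3 -0.5  0. ]
```

View pics/s3.png

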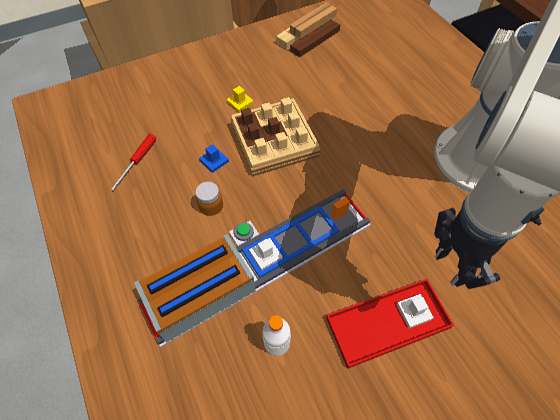

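The first white foot stands in the tray at (415,308). Now the second, from pocket 1.

```bash
python3 - <<'E'
from h import *
t=np.array([.493,.263]); ty=-.135; ex=np.array([np.cos(ty),np.sin(ty)])
pick((.660,.0004),-np.pi/2+.083,.051)
snap('scene','s4a')
place(t+.06*ex,-np.pi/2+ty,.0425)
snap('scene','s4')
bot.reach((.50,-.05,.40),down(-np.pi/2)); snap('wrist','w4'); say()
E
```

```text
down t23.0 [6.599e-01 4.000e-04 5.070e-02] w0.0449 F [0.6 0.  0.3]
grip t23.3 [6.604e-01 4.000e-04 5.150e-02] w0.0255 F [ 0.  -0.8  2. ]
up t25.1 [6.592e-01 4.000e-04 2.486e-01] w0.0254 F [ 0.2  0.2 -1.1]
placed t28.1 [0.5526 0.255  0.0426] w0.0255 F [-0.1  0.5 -0.1]
open t28.5 [0.5526 0.255  0.0427] w0.0450 F [ 0.6 -0.5  0.1]
t31.3 [ 0.5001 -0.0492  0.3991] w0.0453 F [0.4 0.7 0.9]
```

View pics/s4.png

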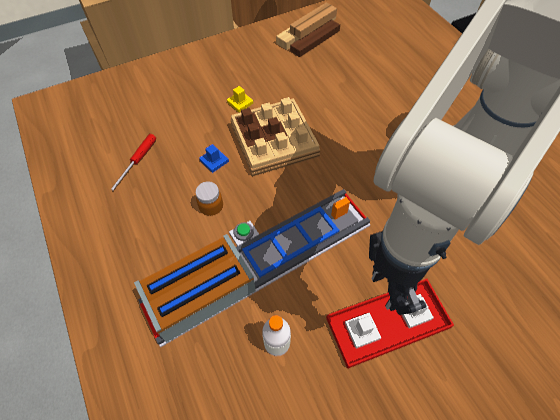

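View pics/w4.png

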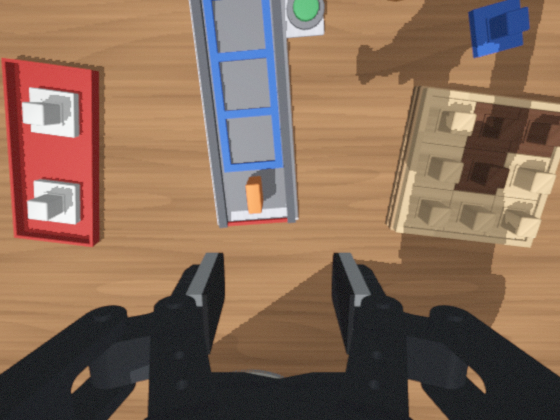

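Both white feet stand upright in the tray, at (52,110) and (52,203). All three pockets are empty and the carrier hasn't moved. I'll measure the pockets and dark feet from this view.

```bash
python3 - <<'E'
import cv2
a=cv2.imread('pics/w4.png')
cv2.imwrite('pics/z4.png',cv2.resize(a[0:230,185:305],None,fx=4,fy=2.6,interpolation=cv2.INTER_CUBIC))
cv2.imwrite('pics/z5.png',cv2.resize(a[80:250,385:560],None,fx=3.5,fy=3.5,interpolation=cv2.INTER_CUBIC))
E
```

```text
(no output)
```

View pics/z4.png

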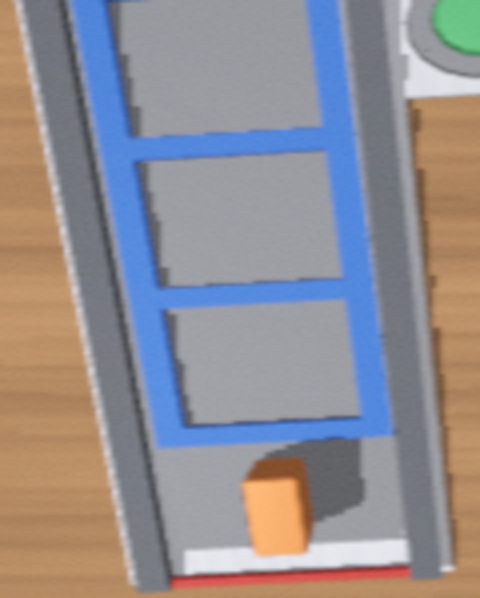

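View pics/z5.png

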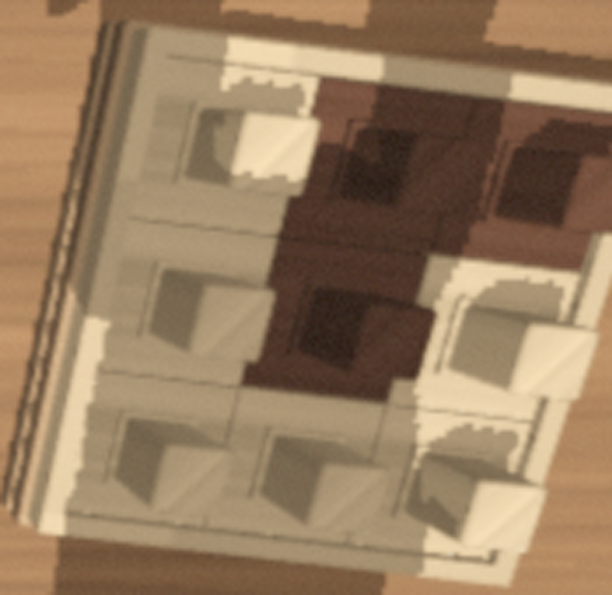

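```bash
python3 - <<'E'
from h import *
r=snap('wrist')
A=lambda u,v,z: ray(r,(185+u/4,v/2.6),z)
B=lambda u,v,z: ray(r,(385+u/3.5,80+v/3.5),z)
for n,c in {'p3':[(162,310),(346,299),(362,417),(184,427)],'p2':[(133,160),(326,150),(345,277),(158,287)]}.items():
    w=np.array([A(*p,.022) for p in c]); print(n,w.mean(0).round(4),[(np.hypot(*(w[(i+1)%4]-w[i])[:2])).round(4) for i in range(4)],np.arctan2(*(w[0]-w[3]+w[1]-w[2])[1::-1]).round(4))
w=np.array([A(131,138,.022),A(320,127,.022)]);print('p1 rear edge mid',w.mean(0).round(4))
w=np.array([A(157,447,.022),A(391,434,.022)]);print('blue rear',w.mean(0).round(4))
w=np.array([A(255,462,.068),A(297,458,.068),A(264,556,.068),A(310,553,.068)]);print('grip',w.round(4).tolist(),w.mean(0).round(4))
w=np.array([B(*p,.042) for p in [(282,237),(430,252),(387,400),(245,383)]]); print('c',w.round(4).tolist(),w.mean(0).round(4))
E
```

```text
p3 [ 0.5181 -0.0125  0.022 ] [np.float64(0.0618), np.float64(0.061), np.float64(0.0618), np.float64(0.0609)] 0.087
p2 [ 0.5899 -0.0064  0.022 ] [np.float64(0.0621), np.float64(0.0606), np.float64(0.0623), np.float64(0.061)] 0.0948
p1 rear edge mid [ 0.6305 -0.0025  0.022 ]
blue rear [ 0.4778 -0.0153  0.022 ]
grip [[0.4756, -0.0123, 0.068], [0.4776, -0.0257, 0.068], [0.4275, -0.0143, 0.068], [0.4291, -0.0293, 0.068]] [ 0.4525 -0.0204  0.068 ]
c [[0.5106, -0.2953, 0.042], [0.505, -0.3517, 0.042], [0.4477, -0.3449, 0.042], [0.4544, -0.2889, 0.042]] [ 0.4794 -0.3202  0.042 ]
```

```bash
cat >> h.py <<'E'
def blob():
    r=snap('scene'); hsv=cv2.cvtColor(r['frame'],cv2.COLOR_RGB2HSV)
    b=cv2.inRange(hsv,(105,140,40),(118,255,255)); b[:, :240]=0; b[:195]=0; b[300:]=0; b[:,350:]=0
    x=cv2.boundingRect(b); d=cv2.inRange(hsv,(0,200,60),(4,255,255))|cv2.inRange(hsv,(176,200,60),(180,255,255)); d[:270]=0
    d=cv2.morphologyEx(d,cv2.MORPH_OPEN,np.ones((3,3))); o=cv2.inRange(hsv,(8,180,60),(16,255,255)); o[:185]=0;o[250:]=0;o[:,:300]=0;o[:,380:]=0
    print('carrier bbox',x,'grip',cv2.boundingRect(o),'tray bbox',cv2.boundingRect(d)); return r
def seat(xy,yaw,z):
    bot.reach((xy[0],xy[1],H),down(yaw))
    bot.servo_line((xy[0],xy[1],z+.03),velocity=.25)
    bot.servo_line((xy[0],xy[1],z+.010),velocity=.06); bot.dwell(.1)
    f0=get_obs()['wrist_force'][2]
    for dz in (.007,.005,.003,.001,0):
        bot.servo_line((xy[0],xy[1],z+dz),velocity=.03); f=get_obs()['wrist_force']; print('dz',dz,np.round(f,1))
        if abs(f[2]-f0)>8: print('STUCK'); return False
    return True
def release(xy,z,op=.045):
    hand.move_gripper(op); say('open')
    bot.servo_line((xy[0],xy[1],z+.05),velocity=.1)
    bot.servo_line((xy[0],xy[1],H),velocity=.25)
E
python3 - <<'E'
from h import *
blob()
C=np.array([.479,-.320]); cy=-.106; ex=np.array([np.cos(cy),np.sin(cy)]); ey=np.array([-ex[1],ex[0]])
d=C+.058*ex
pick(d,-np.pi/2+cy,.067,op=.042,lift=.035)
snap('side','sd5');r=blob(); cv2.imwrite('pics/s5.png',r['frame'][...,::-1])
E
```

```text
carrier bbox (242, 206, 97, 72) grip (331, 194, 40, 30) tray bbox (141, 279, 312, 89)
down t34.2 [ 0.5366 -0.3261  0.0667] w0.0420 F [ 0.8 -0.5 -1. ]
grip t34.5 [ 0.537  -0.3264  0.0674] w0.0255 F [-0.1 -0.2  1.2]
up t36.2 [ 0.536  -0.3257  0.2487] w0.0251 F [-0.2  0.1 -0.5]
carrier bbox (242, 206, 97, 72) grip (331, 193, 40, 31) tray bbox (141, 279, 312, 89)
```

View pics/s5.png

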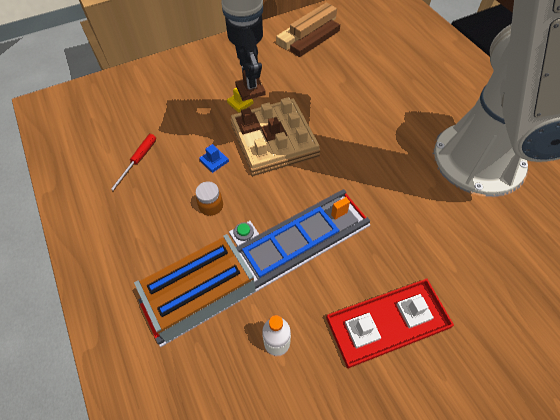

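Dark foot 1 is held level at (250,88), and the carrier and tray haven't moved. Next I'll seat it in pocket 1.

```bash
python3 - <<'E'
from h import *
p=np.array([.6612,-.0003])
if seat(p,-np.pi/2+.085,.053): say(); release(p,.053)
r=blob(); cv2.imwrite('pics/s6.png',cv2.resize(r['frame'][180:300,220:380,::-1],None,fx=4,fy=4,interpolation=cv2.INTER_CUBIC))
E
```

```text
dz 0.007 [-0.2  0.  -1.3]
dz 0.005 [ 0.  -0.3 -1. ]
dz 0.003 [ 0.3  0.7 -0.6]
dz 0.001 [-0.2  0.4 -0.1]
dz 0 [-2.4 -0.9  5. ]
t40.3 [ 6.613e-01 -3.000e-04  5.340e-02] w0.0251 F [-2.4 -0.9  5. ]
open t40.6 [ 6.612e-01 -3.000e-04  5.280e-02] w0.0449 F [-0.7 -0.  -0.4]
carrier bbox (242, 206, 97, 72) grip (331, 193, 40, 31) tray bbox (141, 279, 312, 89)
```

View pics/s6.png

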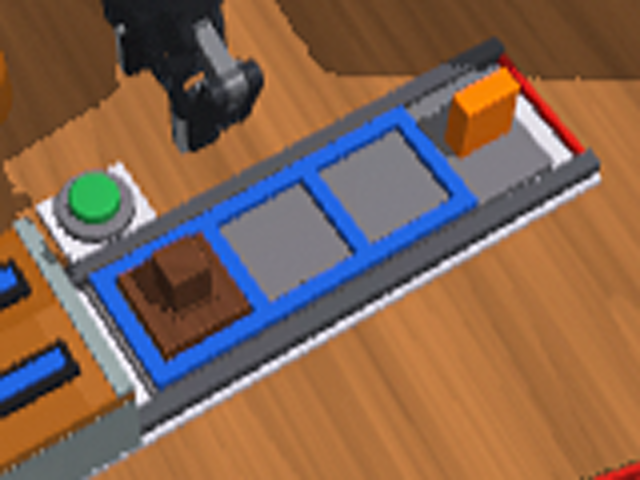

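Dark foot 1 is seated flat inside the blue frame, with 5 N contact on the floor. Next is the corner dark foot, into pocket 2.

```bash
python3 - <<'E'
from h import *
C=np.array([.479,-.320]); cy=-.106; ex=np.array([np.cos(cy),np.sin(cy)]); ey=np.array([-ex[1],ex[0]])
pick(C+.058*ex-.058*ey,-np.pi/2+cy,.067,op=.042,lift=.035)
r=blob(); cv2.imwrite('pics/s7.png',r['frame'][...,::-1])
p=np.array([.5896,-.0062])
if get_obs()['gripper_width']>.023 and seat(p,-np.pi/2+.085,.053): say(); release(p,.053)
r=blob(); cv2.imwrite('pics/s8.png',cv2.resize(r['frame'][70:300,190:380,::-1],None,fx=2.6,fy=2.6,interpolation=cv2.INTER_CUBIC))
E
```

```text
down t45.2 [ 0.5305 -0.3838  0.0668] w0.0423 F [0.3 0.1 0.6]
grip t45.5 [ 0.5308 -0.384   0.0674] w0.0253 F [-0.2  0.   2. ]
up t47.2 [ 0.5299 -0.3834  0.2486] w0.0254 F [ 0.1 -0.1 -1. ]
carrier bbox (242, 206, 97, 72) grip (331, 194, 40, 30) tray bbox (141, 279, 312, 89)
dz 0.007 [ 0.4 -0.7 -0.5]
dz 0.005 [-0.9 -0.1 -1. ]
dz 0.003 [ 0.1 -0.2 -0.5]
dz 0.001 [-0.3 -0.  -0.1]
dz 0 [-1.6  0.6  6.1]
t51.4 [ 0.5897 -0.0062  0.0534] w0.0251 F [-1.6  0.6  6.1]
open t51.7 [ 0.5896 -0.0062  0.0529] w0.0450 F [-1.  -0.1 -0.1]
carrier bbox (242, 206, 97, 72) grip (300, 194, 71, 54) tray bbox (141, 279, 312, 89)
```

View pics/s8.png

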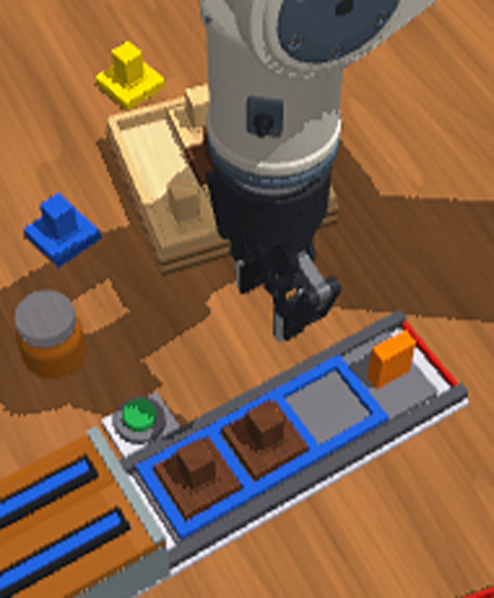

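Two dark feet are seated, at (195,475) and (262,435) in the crop. Now the centre one into pocket 3.

```bash
python3 - <<'E'
from h import *
C=np.array([.479,-.320]); cy=-.106
bot.reach((.44,-.30,.35),down(-np.pi/2+cy)); snap('wrist','w9')
E
```

```text
(no output)
```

View pics/w9.png

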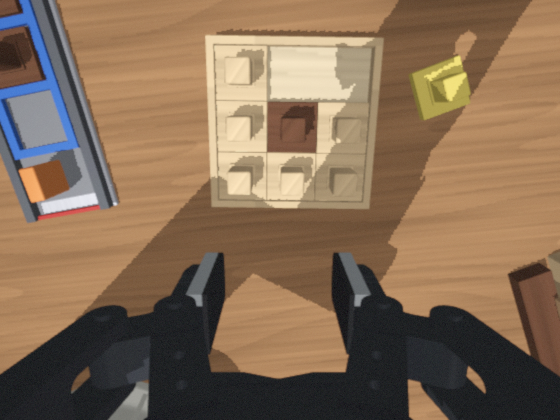

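The centre dark foot, flange spanning about (267–318, 101–153), is still in its grid place and the pale feet are down.

```bash
python3 - <<'E'
from h import *
r=snap('wrist'); w=np.array([ray(r,q,.042) for q in [(267,101),(318,102),(317,153),(267,152)]]);print(w.mean(0).round(4))
C=np.array([.479,-.320]); cy=-.106
pick(C,-np.pi/2+cy,.067,op=.042,lift=.035)
r=blob(); cv2.imwrite('pics/s10.png',r['frame'][...,::-1])
p=np.array([.5180,-.0122])
if get_obs()['gripper_width']>.023 and seat(p,-np.pi/2+.085,.053): say(); release(p,.053)
bot.reach((.47,0,.40),down(-np.pi/2)); snap('wrist','w10'); say()
E
```

```text
[ 0.4783 -0.3198  0.042 ]
down t56.7 [ 0.4789 -0.32    0.0667] w0.0421 F [-0.6  0.4  0.7]
grip t57.0 [ 0.4793 -0.3201  0.0674] w0.0255 F [ 0.7 -0.2  1.3]
up t58.7 [ 0.4784 -0.3196  0.2488] w0.0251 F [-0.4 -0.7 -0.5]
carrier bbox (242, 206, 97, 72) grip (300, 194, 71, 54) tray bbox (141, 279, 312, 89)
dz 0.007 [ 0.4  0.2 -0.5]
dz 0.005 [-0.4 -0.7 -0.6]
dz 0.003 [-0.  -0.3 -0.6]
dz 0.001 [0.4 0.2 0.1]
dz 0 [-1.5  0.9  4.6]
t62.6 [ 0.5181 -0.0122  0.0533] w0.0254 F [-1.5  0.9  4.6]
open t62.9 [ 0.518  -0.0122  0.0529] w0.0450 F [-0.1 -0.1  0.2]
t65.0 [ 0.4695 -0.      0.3978] w0.0449 F [0.6 0.8 0.2]
```

View pics/w10.png

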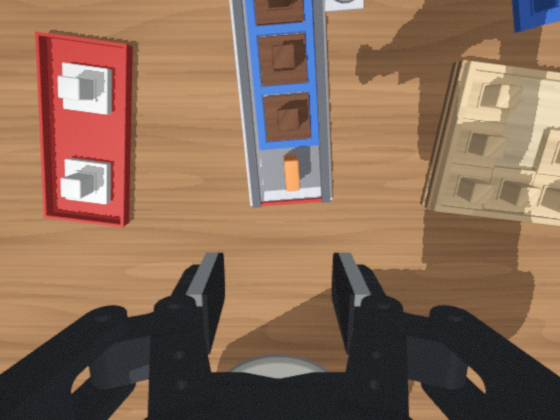

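All three dark feet are seated, seen at (288,118), (283,57) and (279,10). Both white feet stand in the tray and the carrier is unmoved. Next I'll grip the block with the camera on the robot side and push home, stopping on contact force.

```bash
python3 - <<'E'
from h import *
RY=.0835; Q=down(np.pi/2+RY); ax=np.array([np.cos(RY),np.sin(RY),0])
blob()
g=np.array([.4465,-.0173,.058])
bot.reach(g+[0,0,.14],Q)
bot.servo_line(g,velocity=.12); hand.move_gripper(0.,50); say('grip')
bot.servo_line(g+ax*.12,velocity=.08); say()
bot.servo_line(g+ax*.23,velocity=.08); say()
r=snap('scene','s11')
for k in np.arange(.232,.262,.002):
    bot.servo_line(g+ax*k,velocity=.03); f=np.array(get_obs()['wrist_force'])@ax
    print(round(k,3),f.round(1))
    if f<-12: break
say()
E
```

```text
carrier bbox (242, 206, 97, 72) grip (300, 194, 71, 54) tray bbox (141, 279, 312, 89)
grip t69.5 [ 0.4469 -0.0174  0.0586] w0.0173 F [-1.2 -1.3  5.4]
t71.1 [ 0.5632 -0.0074  0.0578] w0.0170 F [-8.4 -0.3  6.2]
t72.7 [0.6734 0.0018 0.0578] w0.0173 F [-7.9 -0.3  4.7]
0.232 -7.4
0.234 -8.0
0.236 -5.6
0.238 -7.1
0.24 -6.9
0.242 -7.3
0.244 -6.8
0.246 -6.8
0.248 -12.8
t75.0 [0.6903 0.0032 0.0578] w0.0171 F [-12.7  -1.5   9.1]
```

View pics/s11.png

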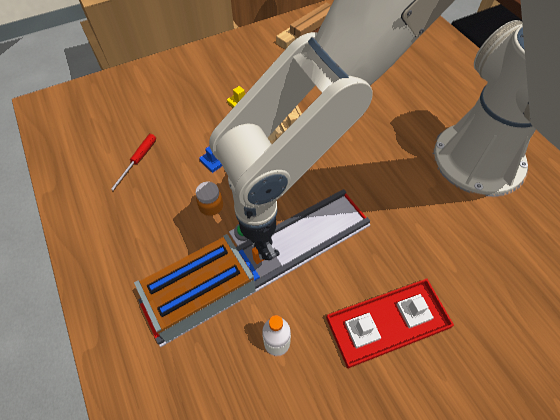

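```bash
python3 - <<'E'
from h import *
RY=.0835; ax=np.array([np.cos(RY),np.sin(RY),0]); g=np.array([.4465,-.0173,.058])
for k in (.249,.250,.251):
    bot.servo_line(g+ax*k,velocity=.03); f=np.array(get_obs()['wrist_force'])@ax; print(k,f.round(1))
    if f<-28: break
say(); hand.move_gripper(.045); say('open')
p=np.array(get_obs()['position']); bot.servo_line(p+[0,0,.15],velocity=.12)
bot.reach((.46,-.12,.32),down(-np.pi/2)); snap('wrist','w12'); snap('scene','s12'); say()
E
```

```text
0.249 -15.9
0.25 -19.7
0.251 -24.4
t75.7 [0.6904 0.0032 0.0578] w0.0168 F [-24.4  -0.9  18.5]
open t76.1 [0.6971 0.0037 0.0581] w0.0450 F [-0.1 -0.2 -0.3]
t80.1 [ 0.4601 -0.12    0.3199] w0.0447 F [-0.2  0.1  0.6]
```

View pics/w12.png

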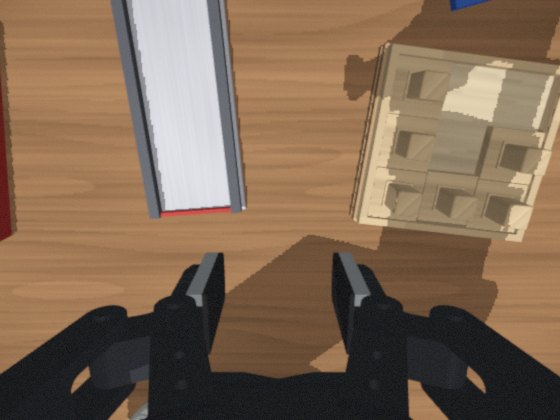

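View pics/s12.png

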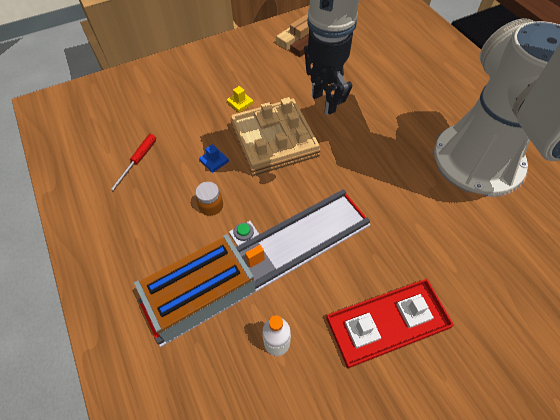

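```bash
python3 - <<'E'
from h import *
P=[]; U=[]
for c in ('scene','side'):
    r=snap(c); hsv=cv2.cvtColor(r['frame'],cv2.COLOR_RGB2HSV); m=cv2.inRange(hsv,(60,120,60),(80,255,255))
    n,l,st,ce=cv2.connectedComponentsWithStats(m); i=1+np.argmax(st[1:,4]); print(c,st[i],ce[i])
    K=np.array(r['intrinsics']);V=np.array(r['view']); P.append(K@V[:3]); U.append(ce[i]); 
    for z in (.02,.03,.04): print(z,ray(r,ce[i],z).round(4))
    f=r['frame'][...,::-1]
    if c=='scene': cv2.imwrite('pics/z13.png',cv2.resize(f[185:300,220:380],None,fx=4.5,fy=4.5,interpolation=cv2.INTER_CUBIC)) 
X=cv2.triangulatePoints(P[0],P[1],U[0],U[1]);print((X[:3]/X[3]).ravel().round(4))
E
```

```text
scene [237 224  13  12 128] [243.09375   229.4140625]
0.02 [ 0.6812 -0.0842  0.02  ]
0.03 [ 0.6828 -0.0788  0.03  ]
0.04 [ 0.6844 -0.0734  0.04  ]
side [247 201  10   8  58] [251.72413793 204.53448276]
0.02 [ 0.6822 -0.0843  0.02  ]
0.03 [ 0.6756 -0.0755  0.03  ]
0.04 [ 0.6691 -0.0667  0.04  ]
[ 0.6815 -0.0835  0.0211]
```

View pics/z13.png

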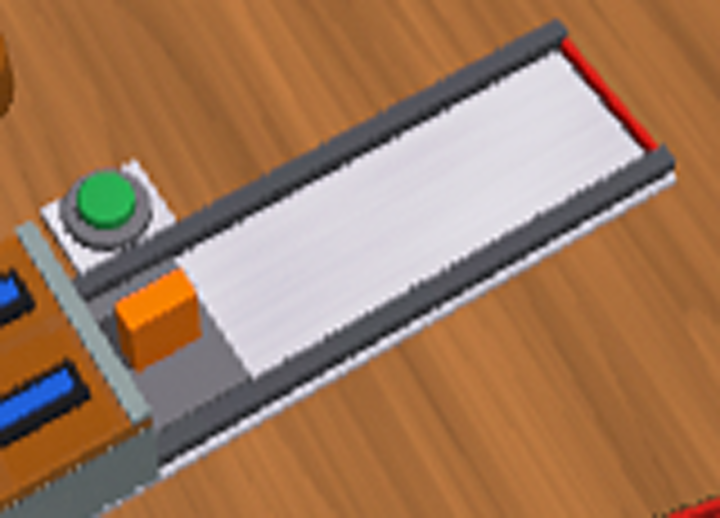

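```bash
python3 - <<'E'
from h import *
r=snap('scene'); Z=lambda u,v,z: ray(r,(220+u/4.5,185+v/4.5),z)
s=(Z(558,50,.006)+Z(643,155,.006))/2; e=(Z(182,258,.022)+Z(255,378,.022))/2; print(s.round(4),e.round(4),np.hypot(*(e-s)[:2]))
# press
b=(.6812,-.0835); Q=down(np.pi/2+.083); hand.move_gripper(0.,40)
bot.reach((*b,.16),Q); bot.servo_line((*b,.060),velocity=.1); bot.dwell(.1); f0=get_obs()['wrist_force'][2]; say()
z=.060; n=0
while z>.025:
    z-=.001; bot.servo_line((*b,z),velocity=.02); o=get_obs(); f=o['wrist_force'][2]-f0
    if f>1.5: print(round(z,4),round(o['position'][2],4),round(f,1))
    if f>18: break
bot.dwell(.3); say('pressed'); snap('side','sd14')
bot.servo_line((*b,.16),velocity=.1)
E
```

```text
[ 0.4016 -0.0194  0.006 ] [0.6577 0.0081 0.022 ] 0.2575935566149443
t84.6 [ 0.6818 -0.0836  0.0609] w0.0002 F [-0.2  0.4  0.1]
0.044 0.0441 2.4
0.042 0.0421 2.5
0.041 0.0411 2.9
0.04 0.0401 5.3
0.039 0.0391 5.2
0.038 0.039 12.7
0.037 0.0388 20.5
pressed t90.7 [ 0.6814 -0.0836  0.0388] w-0.0003 F [-6.2  0.4 20.8]
```

The button bottomed out: contact at TCP z about 0.0445, hard stop at 0.0388. I'll retreat and check everything.

```bash
python3 - <<'E'
from h import *
bot.reach((.35,-.35,.35),down(-np.pi/2)); say(); r=snap('scene','s15'); snap('side','sd15'); blob()
Z=lambda u,v,z: ray(r,(u,v),z)
hsv=cv2.cvtColor(r['frame'],cv2.COLOR_RGB2HSV);o=cv2.inRange(hsv,(8,180,120),(16,255,255));o[:235]=0;o[270:]=0;o[:,:245]=0;o[:,275:]=0;print('grip bbox',cv2.boundingRect(o))
t=np.array([.493,.265]);ty=-.135;ex=np.array([np.cos(ty),np.sin(ty)]);ey=np.array([-ex[1],ex[0]])
S=r['frame'].astype(int);W=(S.min(2)>140)&(S.max(2)-S.min(2)<30)
for n,(u0,u1) in {'a':(340,385),'b':(393,440)}.items():
    m=np.zeros(W.shape,bool);m[285:350,u0:u1]=W[285:350,u0:u1];c,s,y=rectw(r,m,.018);print(n,c,s,y,'tray frame',((c-t)@ex).round(3),((c-t)@ey).round(3))
E
```

```text
t94.3 [ 0.3502 -0.3499  0.3498] w-0.0002 F [ 0.  -0.7 -0.3]
carrier bbox (0, 0, 0, 0) grip (347, 194, 24, 30) tray bbox (141, 279, 312, 89)
grip bbox (246, 245, 19, 22)
a [0.5548 0.2557] [58.7 57.6] -0.1372 tray frame 0.062 -0.001
b [0.4289 0.2729] [58.7 58.5] -0.1393 tray frame -0.065 -0.001
```

View pics/s15.png

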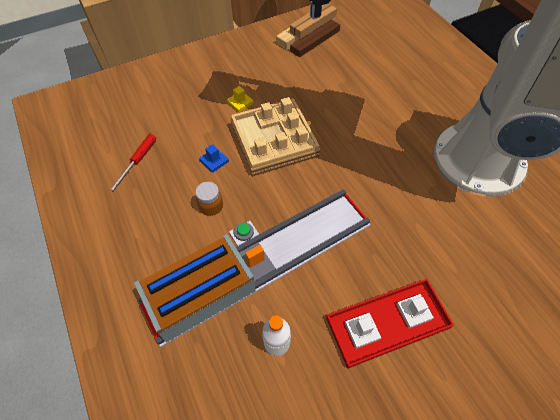

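View pics/sd15.png

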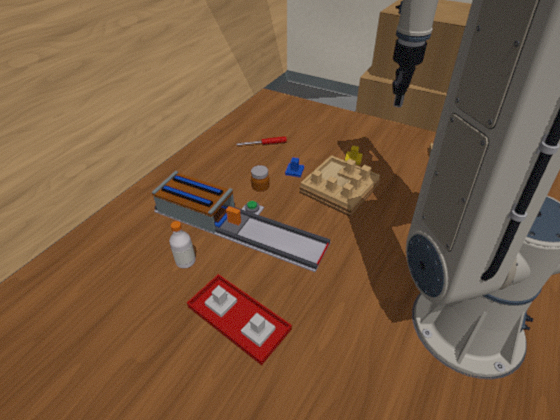

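The carrier is home with its grip at (255,255) by the hood. Both white feet are upright in the tray, all six pale feet are down in the crate, the bottle and jar are in place, and the robot is clear.

```bash
python3 - <<'E'
from h import *
hand_in(); say()
E
```

```text
the job is handed in; nothing more can be done
the job is handed in; nothing more can be done
```

I did every step of the task in the required order and handed the job in at about 94 s of the 210 s. The hand-in gives no verdict, so what follows rests on my own checks.

- **Carrier out:** I pulled it out about 117 mm. Two white feet were present, in pockets 1 and 3.
- **White feet:** Both stand upright in the tray, measured at tray x = +62 and −65 mm, y about −1 mm.
- **Dark feet:** All three went into pockets 1, 2 and 3. Each was lowered with no side contact until it met the pocket floor at 5–6 N. Once under the hood they could not be seen; the push showed no snag, with a steady force of about 7 N.
- **Carrier home:** It came up hard against the stop, and I pushed to 24 N without it moving further. From the camera, the rear end was 257.6 mm from the outer stop, against a nominal 260 mm. That is within measuring error and inside the 8 mm limit.
- **Start button:** I pressed it only after that. It moved about 5.7 mm to its hard stop at about 20 N, was held for 0.3 s and then released.
- **Last pictures:** The six pale feet were down in the crate, the bottle and jar were where they started, and the robot was clear of everything. I saw no knock to the tray or carrier at any point.

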